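# Hold the portion dispenser's gate open over a measuring cup

### The job

Stand the larger steel measuring cup upright on the table with its bowl centred under the spout of the portion dispenser and let go of it. Then take the upright grip post of the dispenser's spring-return gate slide, draw the slide out until its pointer tongue is in line with the ridge of the rider clipped on the scale rail, without drawing it well past the rider, and keep it there: finish while still holding the post at the mark, as the spring shuts the gate if it is let go. Leave the other things where they stand.

Things in the scene. Friction and masses are not known exactly. Their poses are not given: they have to be found in the camera images.
- large_cup: the larger of two plain steel measuring cups, 67 x 142 x 40 mm, about 0.06 kg. Origin: underside, centre of the 67 x 142 outline. z up; own +y from handle to bowl. Round open bowl, 67 across, rim 40 high, centred at y = +37.5; strap handle from the bowl to y = -71 at rim height, 14 wide, 2 thick (z 37..39), to be gripped across from above
- bowl_centre (a point): centre of the underside of the larger cup's bowl, at (0, 37.5, 0) mm in the cup's frame; axes as the cup's
- dispenser: fixed steel and white portion dispenser, 0.27 m tall. Origin on the table under its gate; z up; own -x is its front (spout), -y the side (robot's right) where the slide comes out. In mm: foot x 20..150, y +-60; column x 22..68; housing x -32..60, y +-50, z 113..151; hopper above, 98 across; scale rail at x -26, z 112..120, to y -174. Table under the spout is free
- spout_mouth (a point): centre of the lower end of the spout, at (-50, 0, 85) mm in the dispenser's frame; the spout end is 34 mm across, its lower rim 85 mm above the table; the cup stands under it
- gate_slide: flat steel slide, 34 wide, with the black upright grip post on its outer end: 20 mm diameter above a 30 mm collar 6 high. Origin: foot of the post, 132 mm above the table; shut, at x = 12, y = -165 mm in the dispenser's frame, axes as the dispenser's. It only slides, level, along the dispenser's -y, at most 80 mm. A spring pulls it shut: 5 N when shut, 1 N more per 10 mm drawn
- post_top (a point): centre of the top of the grip post, 44 mm above the slide's origin (177 mm above the table)
- pointer (a point): tip of the dark steel pointer tongue, 4 mm wide, that sticks out of the slide toward the scale rail (dispenser's -x); moves with the slide; shut, it is at y = -75 mm in the dispenser's frame
- rider: black clip, 20 x 12 mm, fixed astride the scale rail at the wanted mark, which differs from run to run; origin at the top of the rail (120 mm above the table), own y along the rail as the dispenser's y (so -y is the way the slide is drawn out)
- rider_ridge (a point): centre of the top of the 3 mm wide ridge across the rider: the mark. The pointer is at the mark when it has the same y as this point in the rider's frame
- small_cup: the smaller steel measuring cup, 53 x 127 x 31 mm, loose, a bystander; origin: centre of its underside, +y from handle to bowl
- timer: clockwork kitchen timer, 68 mm round and 56 high, loose, a bystander; origin: centre of its underside
- jar: small spice jar, 42 mm round and 99 high, loose, a bystander; origin: centre of its underside
Things that resemble listed ones, but are neither listed nor needed, are in the scene too. What is shaped like the large_cup but blue or purple is not meant.

How it is judged:
On the way:
1. the larger cup stands released, upright on the table, under the spout, the gate still shut (horizontal distance between bowl_centre and spout_mouth below 0.015 m and height (world z) of large_cup below 0.004 m and angle between large_cup's own z axis and vertical below 0.1 rad and linear speed of large_cup below 0.02 m/s and contact force between the fingers and large_cup below 0.1 N and y of pointer in the frame of dispenser above -0.083 m), for 0.3 s.
At the end, for the whole second after the job is handed in: Fingers hold the grip post (over 2 N) and the slide is still, pointer within 5 mm of the rider's ridge along the rail; the larger cup stands untouched and upright on the table, bowl centre within 15 mm of below the spout's mouth (y of pointer in the frame of rider_ridge between -0.005 and 0.005 m and contact force between the fingers and gate_slide above 2 N and linear speed of gate_slide below 0.01 m/s and horizontal distance between bowl_centre and spout_mouth below 0.015 m and height (world z) of large_cup below 0.004 m and angle between large_cup's own z axis and vertical below 0.1 rad and contact force between the arm and large_cup below 0.1 N and linear speed of large_cup below 0.02 m/s); the arm keeps its last pose, push and grip.
It fails at once if the slide is drawn more than 12 mm past the rider's ridge (y of pointer in the frame of rider_ridge below -0.012 m).
It fails at once if the small cup, the timer or the jar is moved by more than 40 mm (distance of any of small_cup, timer, jar from where it was at the start of the episode above 0.04 m).
It also fails if it takes over 64 s, if anything falls off the work surface, if the arm or the gripper's body presses on something with over 40 N, if the wrist force passes 120 N, or if a joint passes its speed limit or range.

### The arm

A 6-joint arm with a two-finger parallel gripper is mounted at the origin on a cart in front of the work surface, level with it; the furniture and walls round the work are solid. World frame = base frame: x ahead of the robot, y to its left, z up, the work surface at z = 0. Lengths are in m, angles in rad, forces in N, time in s.
With the tool pointing down it reaches from about 0.4 to 0.925 m from the base axis. Payload 12.5 kg.
Tool frame: the origin (TCP) lies at the centre of the arm's flange, where the gripper is bolted on; the fingertips stand 190 mm ahead of it and the grasp point (between the pads) lies 171 mm ahead of it (manip.grip_depth is the distance from the TCP to the grasp point, in m); z points along the fingers, y is the line along which they close (so a half turn about z gives the same grasp; the last joint's range is limited). The gripper opens to 95 mm and grips with 3 to 60 N. Pads are 20 mm wide; open, the fingers measure 119 mm over their backs; the gripper's body (75 mm by 180 mm) begins 59 mm behind the grasp point.
Start: joints at [-1.346, 0.491, 1.559, -0, 1.092, -0.106], TCP at [0.203, -0.591, 0.405] pointing down, gripper open.
Joint ranges: [-3.1, 3.1], [-0.84, 2.19], [0.05, 2.79], [-1.13, 4.28], [0.06, 2.93], [-2.69, 2.69]. Speed limits (rad/s): [2.22, 2.22, 2.79, 3.14, 3.14, 3.14].

### API

Orientations are given as a unit quaternion [w, x, y, z].
In Python, from bench import manip gives the robot as it stands.
- The arm moves only by the tool arm_command, never from a script. Its argument "increments" is a list of rows, each a list of 3 entries, a list of its own where there are three numbers: the shift along the tool's x, y, z in mm, then the turn about the tool's z in rad, then the finger opening in mm, from 0 to 95.1. A call has 1 to 20 rows; each row is the pose to reach, as a shift and turn from the pose commanded when the call began, along the tool's axes at that moment; what a row does not reach only later rows make up. A row lasts 1/12 s, in which the tool goes at most 41.7 mm and 7.16 degrees, less where a joint would pass 70% of its speed; a pose out of reach is approached as far as the arm can. A call with a gripper value outside its range is refused whole. The fingers move at their own pace and stop on an object; the grip force is fixed at half the most. Time passes only in rows, so rows that repeat a pose let the fingers close. It gives the time, the measured TCP pose, the force, the opening and the grip force at its end, in the units of the state.
- manip.get_obs(): the state, without advancing time (a new reading comes with each control period).
- manip.camera(name): name is "side" or "top"; returns a dict with "frame" (400x640x3 uint8, blue, green, red), "range_z" (400x640 float32, m along the optical axis (not along the pixel's ray), 0 where there is no reading), "intrinsics" (3x3 intrinsics, pixels), "rvec" (rotation vector, rad) and "tvec" (3), from world to camera coordinates, as OpenCV has them. Camera axes: x right, y down, z forward; pixel columns grow to the right and rows downward; lengths in m; the calibration is good to about 2 mm. A picture is of the moment at which its call begins.
- manip.close_job(): hands the job in; it is judged then, once.
The state is a dict: "time": time; "joint_pos": joint angles; "joint_vel": joint speeds; "effort": joint torques, N m; "tool_pos": TCP position; "tcp_rot": TCP orientation; "force": force on the tool from outside, world axes, zero at the start; "ft_torque": the same for the moment, N m; "finger_gap": opening from 0.0 (shut) to 1.0 (fully open); "grip_force": force on a finger pad.
Only numpy, scipy, OpenCV 4.12 (cv2) and the standard library are available. Lean on these libraries where they do the work, as an engineer would, in place of code of your own. Each camera call takes 0.05 s, during which the arm holds its last target. There are 200 camera calls.

## Working session

There is one attempt and no reset: what is moved stays moved. The work goes in short steps, Python scripts to look and compute and a tool call to move; the robot and the scene stay as the last step left them, time stands still between calls to the robot, and variables do not carry over. Pictures are saved under pics/ and viewed, at most 10 in all, crops included, and the job is handed in when it is done.

Besides the shell and the picture viewer there is one more tool, called as a command line: name --argument value ..., lists and objects as JSON in quotes. arm_command: Moves the arm, as the interface text tells. Its arguments: {"type":"object","properties":{"increments":{"type":"array"}},"required":["increments"]}

```bash
mkdir -p pics; cat > h.py <<'E'
import numpy as np, cv2
from bench import manip
def grab(name):
    c=manip.camera(name); np.savez(f'{name}.npz',**c); return c
def load(name): return dict(np.load(f'{name}.npz'))
def cloud(c):
    K=c['intrinsics'];z=c['range_z'];R=cv2.Rodrigues(c['rvec'])[0];t=np.ravel(c['tvec'])
    v,u=np.mgrid[:z.shape[0],:z.shape[1]]
    P=np.stack([(u-K[0,2])/K[0,0]*z,(v-K[1,2])/K[1,1]*z,z],-1)
    W=(P-t)@R; W[z==0]=np.nan; return W
E
python3 - <<'E'
from h import *
for n in('top','side'):
    c=grab(n); cv2.imwrite(f'pics/{n}0.png',c['frame']); R=cv2.Rodrigues(c['rvec'])[0]; print(n,c['intrinsics'].tolist(),(-R.T@np.ravel(c['tvec'])),R[2])
o=manip.get_obs();print(o)
E
```

```text
top [[478.1709796484113, 0.0, 312.7178005612178], [0.0, 478.1709796484113, 193.9540455783163], [0.0, 0.0, 1.0]] [ 0.31311695 -0.06442404  1.66706796] [ 0.14308791 -0.01063091 -0.98965289]
side [[402.72770642197145, 0.0, 321.30991717714096], [0.0, 402.72770642197145, 200.227790566942], [0.0, 0.0, 1.0]] [ 0.25342531 -1.26601452  0.72996662] [ 0.20667007  0.87858855 -0.43054575]
{'time': 0.1, 'joint_pos': array([-1.34559050e+00,  4.91493075e-01,  1.55939246e+00, -2.81166728e-06,
        1.09170811e+00, -1.05603000e-01]), 'joint_vel': array([-0.00053036, -0.00141942, -0.00071626,  0.0002578 , -0.00062965,
        0.00189417]), 'effort': array([ 3.12097720e-03, -6.13620830e+01, -2.58606094e+01,  6.93885447e-02,
        4.69797326e-02, -5.16624891e-05]), 'tool_pos': array([ 0.20301789, -0.5910765 ,  0.40422259]), 'tcp_rot': array([-4.99527645e-04,  9.86351619e-01,  1.64651857e-01, -3.11575878e-05]), 'force': array([-0.08530822,  0.86513953, -0.07085444]), 'ft_torque': array([ 0.00908606, -0.03398109, -0.01927871]), 'grip_force': 0.0, 'finger_gap': 0.9989917397333381}
```

View pics/top0.png

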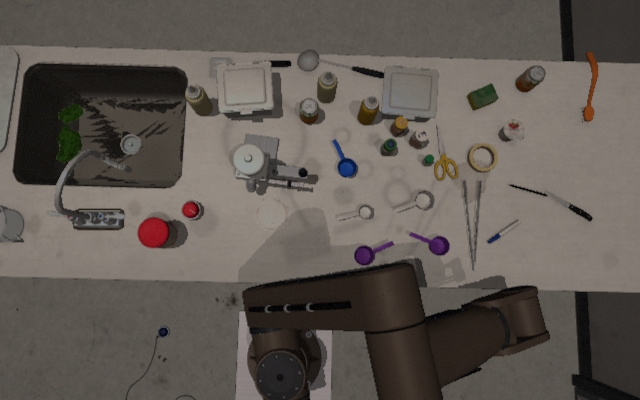

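View pics/side0.png

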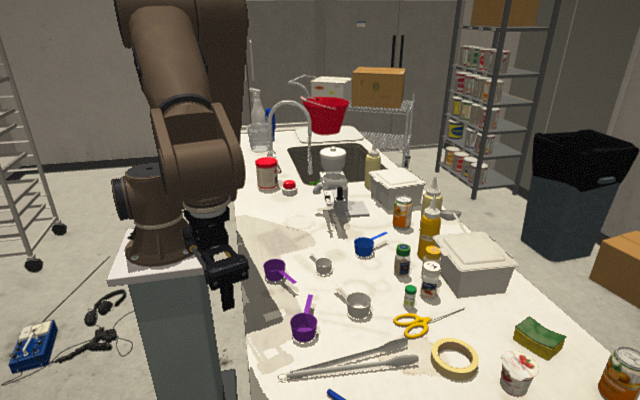

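The top view shows the dispenser at about (262,165), with its slide, post and rail running right to x≈315. The steel cups are at (365,212) for the smaller and (424,200) for the larger, both with handles pointing left. I'll enlarge both areas.

```bash
python3 - <<'E'
from h import *
f=load('top')['frame']
a=cv2.resize(f[125:235,225:335],None,fx=5.4,fy=5.4,interpolation=cv2.INTER_CUBIC) # dispenser
cv2.imwrite('pics/c1.png',a)
s=load('side')['frame']
b=cv2.resize(s[140:225,300:385],(590,590),interpolation=cv2.INTER_CUBIC)
cv2.imwrite('pics/c2.png',b)
for n in('top','side'):
    c=load(n);W=cloud(c)
    # large cup points
    m=(W[...,2]>0.028)&(W[...,2]<0.055)&(W[...,0]>0.35)&(W[...,0]<0.65)&(W[...,1]<-0.15)&(W[...,1]>-0.6)
    k,l,st,ce=cv2.connectedComponentsWithStats(m.astype(np.uint8))
    for i in range(1,k):
        if st[i,4]>8: print(n,st[i],np.nanmean(W[l==i],0).round(3), np.nanmin(W[l==i],0).round(3),np.nanmax(W[l==i],0).round(3), f'{c["frame"][l==i].mean(0)}')
c=load('top');W=cloud(c)
for u,v in((303,172),(290,172),(300,182),(300,188),(250,158),(275,165)): print(u,v,W[v,u].round(3))
E
```

```text
top [352 167   5   8   9] [ 0.636 -0.224  0.038] [ 0.621 -0.23   0.032] [ 0.648 -0.216  0.044] [68.66666667 31.77777778 14.11111111]
top [416 190  19  19  65] [ 0.548 -0.481  0.038] [ 0.508 -0.501  0.028] [ 0.574 -0.437  0.051] [81.49230769 86.15384615 91.73846154]
top [395 197  26  15 100] [ 0.517 -0.406  0.04 ] [ 0.496 -0.452  0.028] [ 0.547 -0.365  0.049] [111.2  118.39 125.95]
top [337 209  25  11  89] [ 0.48  -0.206  0.033] [ 0.465 -0.249  0.028] [ 0.501 -0.167  0.04 ] [114.97752809 122.16853933 129.8988764 ]
top [409 232  24  14  97] [ 0.409 -0.452  0.04 ] [ 0.384 -0.491  0.029] [ 0.426 -0.413  0.05 ] [90.54639175 45.27835052 79.24742268]
top [434 236  16  19  52] [ 0.39  -0.535  0.037] [ 0.354 -0.55   0.029] [ 0.415 -0.499  0.049] [67.67307692 38.73076923 61.51923077]
top [356 241  37  13 117] [ 0.374 -0.31   0.04 ] [ 0.352 -0.356  0.028] [ 0.394 -0.232  0.05 ] [88.5042735  48.09401709 78.96581197]
side [354 237  15  14  64] [ 0.632 -0.199  0.034] [ 0.615 -0.232  0.028] [ 0.65  -0.162  0.04 ] [107.578125  59.90625   32.671875]
side [308 247  14  12  38] [ 0.479 -0.206  0.03 ] [ 0.465 -0.243  0.028] [ 0.495 -0.169  0.033] [218.81578947 235.31578947 242.02631579]
side [275 259  22  25 133] [ 0.371 -0.294  0.037] [ 0.351 -0.36   0.029] [ 0.395 -0.226  0.042] [141.76691729  69.31578947 126.84962406]
side [333 279  39  24 194] [ 0.534 -0.428  0.036] [ 0.497 -0.488  0.028] [ 0.574 -0.366  0.042] [169.06701031 185.32474227 192.79381443]
side [290 294  28  42 307] [ 0.393 -0.494  0.035] [ 0.351 -0.551  0.028] [ 0.426 -0.414  0.042] [120.17263844  55.3485342  105.88599349]
side [347 302  24  10  71] [ 0.532 -0.493  0.034] [ 0.509 -0.503  0.028] [ 0.566 -0.469  0.041] [ 97.97183099 110.32394366 116.8028169 ]
303 172 [ 0.597 -0.048  0.182]
290 172 [ 0.605 -0.005  0.133]
300 182 [ 0.596 -0.036 -0.001]
300 188 [ 0.575 -0.037 -0.002]
250 158 [0.619 0.11  0.267]
275 165 [0.627 0.045 0.133]
```

View pics/c1.png

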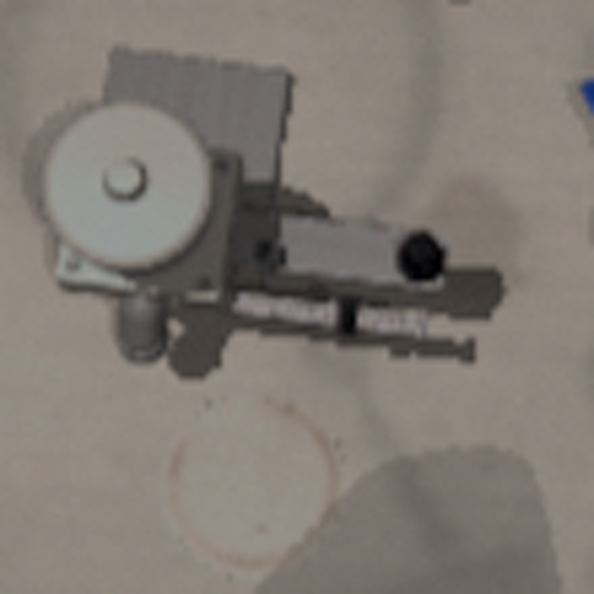

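View pics/c2.png

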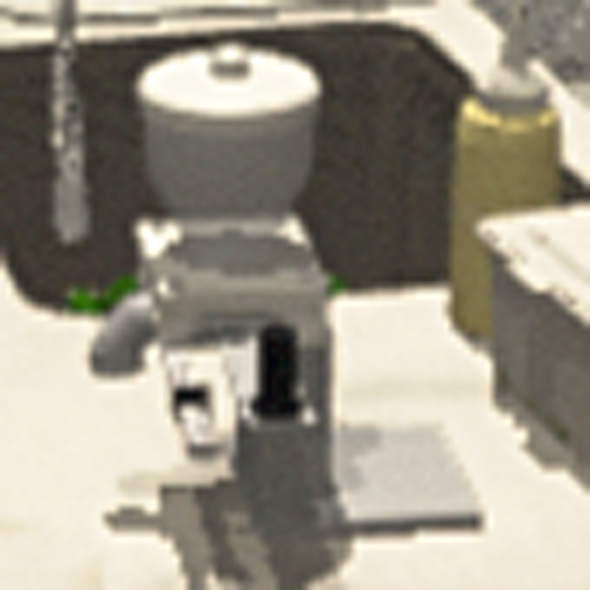

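Crop c1 shows the post top at (420,255), the rider at (347,318), the rail end at about (427,325), the spout at (142,335) and the foot corners at (112,48) and (290,72). Next I'll enlarge the cups and fit the dispenser pose.

```bash
cat >> h.py <<'E'
def unproj(c,uv,z):
    K=c['intrinsics'];R=cv2.Rodrigues(c['rvec'])[0];t=np.ravel(c['tvec'])
    d=np.array([(uv[0]-K[0,2])/K[0,0],(uv[1]-K[1,2])/K[1,1],1])@R; o=-R.T@t
    return o+d*(z-o[2])/d[2]
def proj(c,P): return cv2.projectPoints(np.atleast_2d(np.float64(P)),c['rvec'],c['tvec'],c['intrinsics'],None)[0][:,0]
E
python3 - <<'E'
from h import *
c=load('top');s=load('side')
m=np.hstack([cv2.resize(c['frame'][180:230,330:440],(790,359),interpolation=cv2.INTER_CUBIC)])
n=cv2.resize(s['frame'][245:325,290:380],(270,240),interpolation=cv2.INTER_CUBIC)
q=cv2.resize(c['frame'][180:260,130:210],(240,240),interpolation=cv2.INTER_CUBIC)
b=np.zeros((240,790,3),np.uint8);b[:,:270]=n;b[:,300:540]=q
cv2.imwrite('pics/c3.png',np.vstack([m,b]))
cr=lambda x,y:(225+(x+.5)/5.4-.5,125+(y+.5)/5.4-.5)
for nm,p,z in(('post',(420,255),.177),('ridge',(347,318),.128),('railend',(427,322),.12),('footL',(112,48),.008),('footR',(290,72),.008),('housFL',(62,285),.151),('housFR',(222,300),.151),('slideR',(443,283),.133),('lid',(126,180),.27),('spout',(142,345),.1)):
    print(nm,unproj(c,cr(*p),z)[:2].round(4))
W=cloud(c)
for u,v in((265,140),(255,137),(154,233),(191,210)): print(W[v,u].round(3))
E
```

```text
post [ 0.5986 -0.0459]
ridge [ 0.5681 -0.0023]
railend [ 0.5682 -0.0506]
footL [0.7643 0.1631]
footR [0.7513 0.0453]
housFL [0.5796 0.1668]
housFR [0.5731 0.0714]
slideR [ 0.5902 -0.0597]
lid [0.6184 0.1162]
spout [0.5526 0.1238]
[0.74  0.091 0.018]
[0.753 0.128 0.007]
[0.396 0.425 0.125]
[0.481 0.329 0.052]
```

View pics/c3.png

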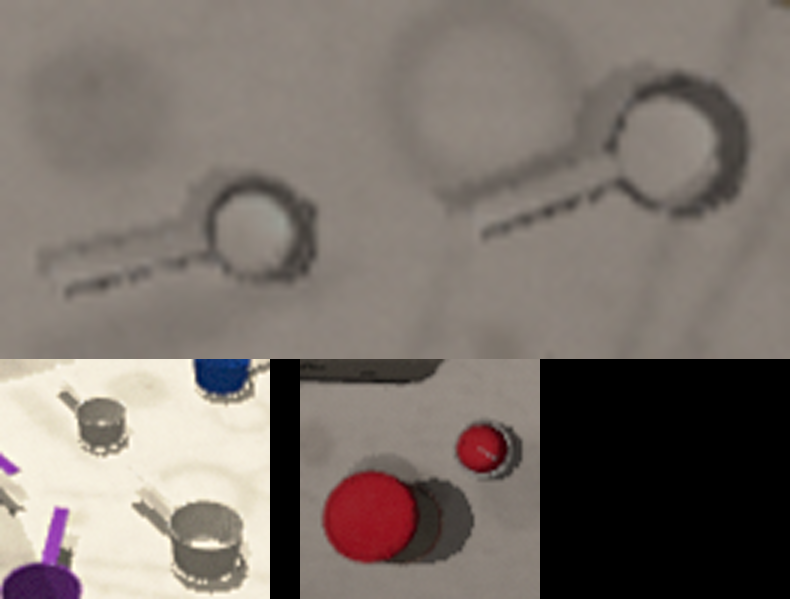

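Crop c3 shows the large cup's rim from x 611 to 748 and y 73 to 216, so centred near (679,145), with the handle tip at about (478,223). The timer is the small red dome at (191,210) in the full image.

```bash
python3 - <<'E'
from h import *
from scipy.optimize import least_squares
c=load('top');s=load('side')
L=np.array([[12,-165],[-26,-174],[150,60],[150,-60],[-32,50],[-32,-50]])/1e3
M=np.array([[.5986,-.0459],[.5682,-.0506],[.7643,.1631],[.7513,.0453],[.5796,.1668],[.5731,.0714]])
T=lambda p,l:p[:2]+np.atleast_2d(l)@np.array([[np.cos(p[2]),np.sin(p[2])],[-np.sin(p[2]),np.cos(p[2])]])
r=least_squares(lambda p:(T(p,L)-M).ravel(),[.6,.12,0],loss='soft_l1',f_scale=.003)
print(r.x,(T(r.x,L)-M).round(4).tolist())
sp=T(r.x,[-.05,0])[0];print('spout',sp,'post',T(r.x,[.012,-.165]))
P=r.x; u=np.array([-np.sin(P[2]),np.cos(P[2])]);print('ridge y in disp',(np.array([.5681,-.0023])-P[:2])@u)
cr=lambda x,y:(330+(x+.5)/7.18-.5,180+(y+.5)/7.18-.5)
b=unproj(c,cr(679,145),.04);h=unproj(c,cr(478,223),.038)
print('bowl',b,'handle end',h,np.linalg.norm(b-h)); d=(b-h)[:2];d/=np.linalg.norm(d);print('dir',d,np.arctan2(d[1],d[0]))
print('side: rim centre',unproj(s,(290+207/3,245+163/3),.04))
print('side proj bowl',proj(s,b),'end',proj(s,h))
W=cloud(s)
m=(W[...,2]>.033)&(W[...,2]<.045)&(np.hypot(W[...,0]-b[0],W[...,1]-b[1])<.12)&(np.hypot(W[...,0]-b[0],W[...,1]-b[1])>.042)
q=W[m];print(len(q)); 
if len(q)>5:
  m0=q.mean(0);print(m0,'along',-(m0[:2]-b[:2])@d,'perp',(m0[:2]-b[:2])@np.array([-d[1],d[0]]))
# spout check in side & top
for z in(.085,): print('spout px top',proj(c,[*sp,z]),'side',proj(s,[*sp,z]))
E
```

```text
[ 0.60815006  0.11840683 -0.09592127] [[0.0057, -0.0011], [-0.0026, -0.0017], [-0.0011, 0.0007], [0.0004, -0.001], [0.0015, 0.0044], [-0.0016, 0.0003]]
spout [0.5583799  0.12319554] post [[ 0.60429214 -0.04698397]]
ridge y in disp -0.12398771467986741
bowl [ 0.53830801 -0.46600914  0.04      ] handle end [ 0.4984035  -0.36973641  0.038     ] 0.10423439691506156
dir [ 0.38290484 -0.92378779] -1.1778575791200605
side: rim centre [ 0.54225871 -0.46897335  0.04      ]
side proj bowl [[357.21510625 298.84340186]] end [[333.17670749 279.89506275]]
77
[ 0.51131763 -0.39943164  0.03742232] along 0.07183822980538952 perp 0.0005594617096511059
spout px top [[251.66647279 187.46235468]] side [[315.82066322 192.45246303]]
```

```bash
cat >> h.py <<'E'
from scipy.spatial.transform import Rotation as Rn
def plan(*targets, yaw=None):
    o=manip.get_obs();q=np.roll(o['tcp_rot'],-1);R=Rn.from_quat(q).as_matrix()
    y=np.arctan2(R[1,0],R[0,0]);print('pos',o['tool_pos'].round(4),'yaw',round(y,4),'t',round(o['time'],2),'tilt',R[:2,2].round(4),'gap',o['finger_gap'],'F',o['force'].round(1))
    for t in targets: print(t,'->',((np.array(t)-o['tool_pos'])@R*1e3).round(1))
    if yaw is not None: print('turn',round(y-yaw,3))
E
python3 -c "
from h import *
plan((.506,-.386,.30),(.506,-.386,.208),yaw=-1.178)"
```

```text
pos [ 0.203  -0.5911  0.4042] yaw 0.3308 t 0.1 tilt [-0.0002  0.001 ] gap 0.9989917397333381 F [-0.1  0.9 -0.1]
(0.506, -0.386, 0.3) -> [353.2 -95.4 104.4]
(0.506, -0.386, 0.208) -> [353.1 -95.4 196.4]
turn 1.509
```

arm_command --increments '[[[10,-3,0],0.05,60],[[30,-8,0],0.13,60],[[50,-14,5],0.22,60],[[75,-20,10],0.31,60],[[100,-27,15],0.4,60],[[125,-34,25],0.49,60],[[150,-40,35],0.58,60],[[175,-47,45],0.67,60],[[200,-54,55],0.76,60],[[225,-61,65],0.85,60],[[250,-67,75],0.94,60],[[275,-74,85],1.03,60],[[300,-81,95],1.12,60],[[320,-86,104],1.21,60],[[335,-91,104],1.3,60],[[345,-93,104],1.39,60],[[350,-95,104],1.46,60],[[353,-95,104],1.509,60],[[353,-95,104],1.509,60],[[353,-95,104],1.509,60]]'

```text
time: 1.77
tool_pos: [0.506, -0.3865, 0.3004]
tcp_rot: [0.0, 0.832, -0.555, -0.0]
force: [0.3, 0.1, 0.1]
finger_gap: 0.633
grip_force: 0.0
```

```bash
python3 -c "
from h import *
plan((.506,-.386,.208),yaw=-1.178)
c=grab('top');s=grab('side')
a=cv2.resize(c['frame'][170:240,360:460],(500,350),interpolation=cv2.INTER_CUBIC)
b=cv2.resize(s['frame'][200:330,290:400],(297,350),interpolation=cv2.INTER_CUBIC)
cv2.imwrite('pics/d.png',np.hstack([a,b]))"
```

```text
pos [ 0.506  -0.3865  0.3004] yaw -1.1762 t 1.77 tilt [-0.0004  0.0003] gap 0.633202482179063 F [0.3 0.1 0.1]
(0.506, -0.386, 0.208) -> [-0.5 -0.2 92.4]
turn 0.002
```

View pics/d.png

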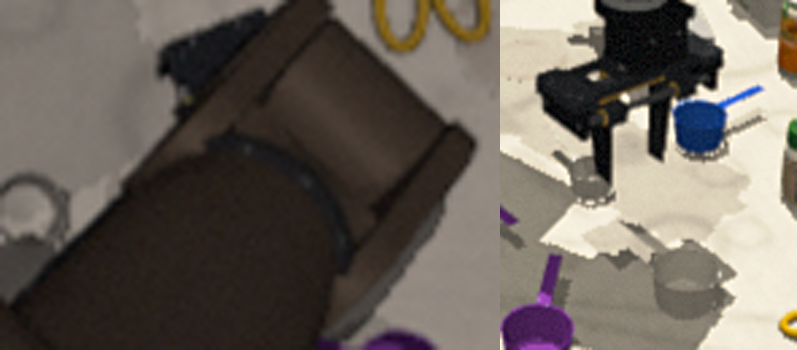

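The side view shows the open fingers above the large cup's handle, so I'll descend and close.

arm_command --increments '[[[0,0,12],0,60],[[0,0,27],0,60],[[0,0,42],0,60],[[0,0,57],0,60],[[0,0,70],0,60],[[0,0,80],0,60],[[0,0,88],0,60],[[0,0,92],0,60],[[0,0,92],0,60],[[0,0,92],0,30],[[0,0,92],0,20],[[0,0,92],0,10],[[0,0,92],0,5],[[0,0,92],0,5],[[0,0,92],0,5],[[0,0,92],0,5],[[0,0,92],0,5],[[0,0,92],0,5],[[0,0,92],0,5]]'

```text
time: 3.45
tool_pos: [0.506, -0.3866, 0.2087]
tcp_rot: [0.0, 0.831, -0.556, -0.0]
force: [-0.3, 1.9, 0.2]
finger_gap: 0.135
grip_force: 30.0
```

arm_command --increments '[[[0,0,-5],0,5],[[0,0,-15],0,5],[[0,0,-30],0,5],[[0,0,-45],0,5],[[0,0,-60],0,5],[[0,0,-75],0,5],[[0,0,-90],0,5],[[0,0,-102],0,5],[[0,0,-110],0,5],[[0,0,-110],0,5],[[0,0,-110],0,5]]'

```text
time: 4.37
tool_pos: [0.5059, -0.3865, 0.3189]
tcp_rot: [0.0, 0.831, -0.556, 0.0]
force: [-0.4, 0.6, -0.6]
finger_gap: 0.139
grip_force: 30.0
```

```bash
python3 -c "
from h import *
plan((.46,.0,.318),yaw=-.096)
s=grab('side');W=cloud(s)
cv2.imwrite('pics/e.png',cv2.resize(s['frame'][180:320,290:430],(560,560),interpolation=cv2.INTER_CUBIC))"
```

```text
pos [ 0.5059 -0.3865  0.3189] yaw -1.1782 t 4.37 tilt [ 0.0003 -0.0003] gap 0.13941209351766495 F [-0.4  0.6 -0.6]
(0.46, 0.0, 0.318) -> [-374.7 -105.4    0.8]
turn -1.082
```

View pics/e.png

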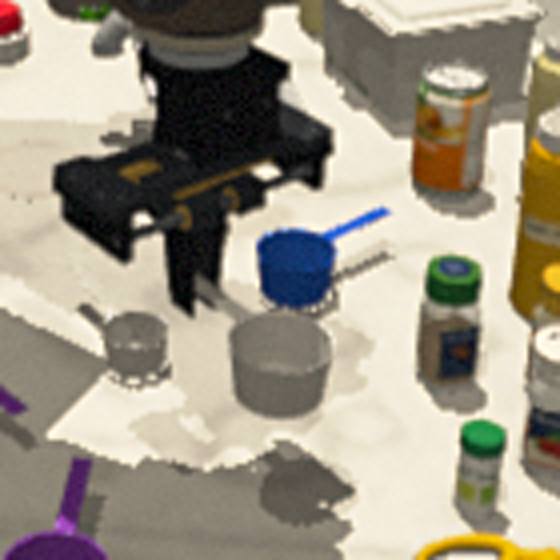

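The cup hangs level in the grip, with the rim centre at crop (281,338).

arm_command --increments '[[[-6,-2,0],-0.03,5],[[-20,-6,0],-0.08,5],[[-40,-11,0],-0.14,5],[[-62,-17,0],-0.2,5],[[-85,-24,0],-0.27,5],[[-108,-30,0],-0.34,5],[[-131,-37,0],-0.41,5],[[-154,-43,0],-0.48,5],[[-177,-50,0],-0.55,5],[[-200,-56,0],-0.62,5],[[-223,-63,0],-0.69,5],[[-246,-69,0],-0.76,5],[[-269,-76,0],-0.83,5],[[-292,-82,0],-0.9,5],[[-315,-89,0],-0.96,5],[[-336,-95,0],-1.01,5],[[-354,-100,0],-1.05,5],[[-367,-103,0],-1.07,5],[[-374,-105,0],-1.082,5],[[-374,-105,0],-1.082,5]]'

```text
time: 6.08
tool_pos: [0.4596, 0.0002, 0.3184]
tcp_rot: [-0.0, 0.999, -0.047, -0.0]
force: [-0.0, -0.5, -0.7]
finger_gap: 0.056
grip_force: 0.0
```

```bash
python3 -c "
from h import *
s=load('side');r=unproj(s,(290+281/4,180+338/4),.15);print(r,np.array([.5059,-.3865])-r[:2],np.linalg.norm(np.array([.5059,-.3865])-r[:2]))
plan((.46,.0,.216),(.4708,.1316,.216),yaw=-.096)
s=grab('side');c=grab('top')
cv2.imwrite('pics/f.png',np.hstack([cv2.resize(s['frame'][130:270,280:380],(400,560),interpolation=cv2.INTER_CUBIC),cv2.resize(c['frame'][125:265,225:325],(400,560),interpolation=cv2.INTER_CUBIC)]))"
```

```text
[ 0.54093291 -0.46919245  0.15      ] [-0.03503291  0.08269245] 0.08980726879599385
pos [4.596e-01 2.000e-04 3.184e-01] yaw -0.0934 t 6.08 tilt [-0.0009  0.0001] gap 0.056166718916732486 F [-0.  -0.5 -0.7]
(0.46, 0.0, 0.216) -> [  0.6   0.2 102.4]
(0.4708, 0.1316, 0.216) -> [  -1.  -131.8  102.4]
turn 0.003
```

View pics/f.png

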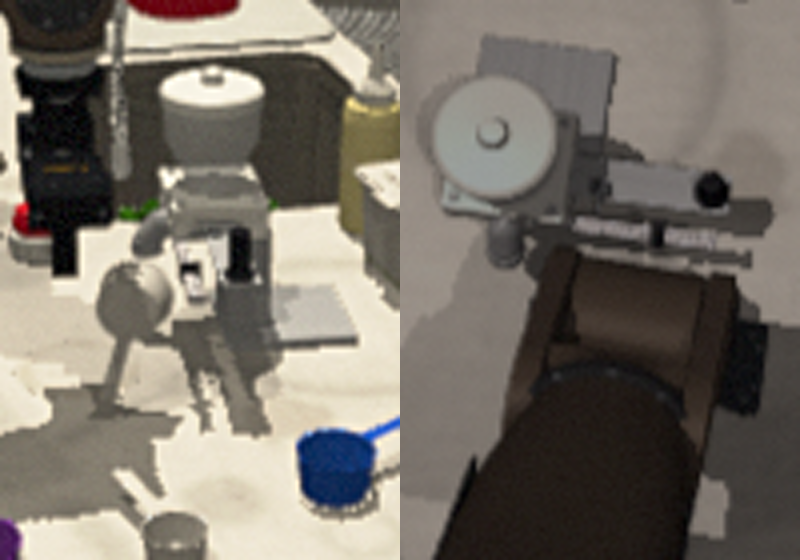

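The grip slipped, and the picture shows the cup falling below the gripper at (135,300) in the left crop. I'll back the arm up and let things settle.

arm_command --increments '[[[0,0,-10],0,10],[[0,10,-30],0,30],[[0,25,-50],0,60],[[0,45,-70],0,60],[[-10,70,-85],0,60],[[-20,95,-90],0,60],[[-30,120,-90],0,60],[[-40,145,-90],0,60],[[-50,170,-90],0,60],[[-55,200,-90],0,60],[[-60,230,-90],0,60],[[-60,260,-90],0,60],[[-60,285,-90],0,60],[[-60,305,-90],0,60],[[-60,320,-90],0,60],[[-60,330,-90],0,60],[[-60,330,-90],0,60],[[-60,330,-90],0,60]]'

```text
time: 7.68
tool_pos: [0.3684, -0.3235, 0.4085]
tcp_rot: [-0.0, 0.999, -0.048, -0.0]
force: [0.3, 0.1, -0.2]
finger_gap: 0.632
grip_force: 0.0
```

```bash
python3 -c "
from h import *
plan()
s=grab('side');c=grab('top')
cv2.imwrite('pics/g.png',np.hstack([cv2.resize(s['frame'][150:290,260:360],(400,560),interpolation=cv2.INTER_CUBIC),cv2.resize(c['frame'][130:270,245:345],(400,560),interpolation=cv2.INTER_CUBIC)]))"
```

```text
pos [ 0.3684 -0.3235  0.4085] yaw -0.097 t 7.68 tilt [-0.0004  0.0005] gap 0.632495905141671 F [ 0.3  0.1 -0.2]
```

View pics/g.png

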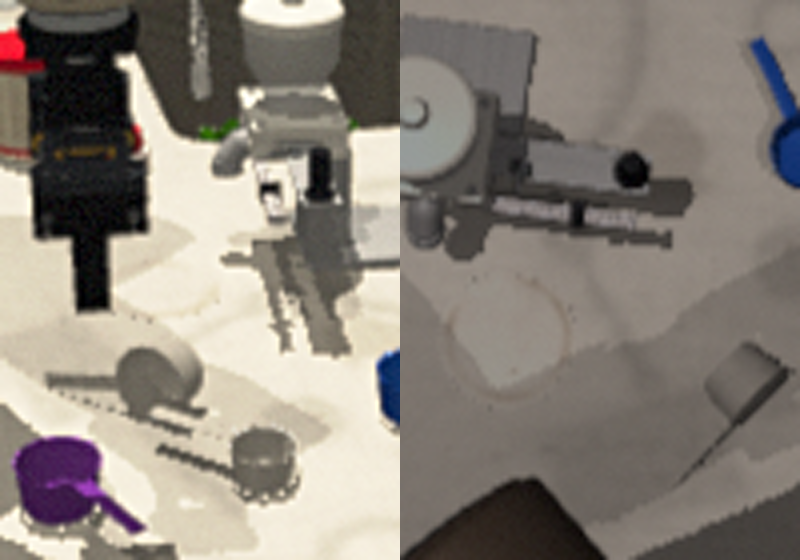

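The large cup is lying on its side at top-view px (331,226), with its handle end near (315,250) and its rim facing down-right. The other cup is undisturbed. I'll take its 3D geometry from the depth.

```bash
python3 - <<'E'
from h import *
c=load('top');s=load('side')
a=[]
for n,k in(('top',c),('side',s)):
    W=cloud(k); m=(W[...,2]>.012)&(W[...,2]<.09)&(W[...,0]>.36)&(W[...,0]<.56)&(W[...,1]>-.165)&(W[...,1]<.05)
    q=W[m];print(n,len(q),q.min(0).round(3),q.max(0).round(3)); a.append(np.c_[q,np.full(len(q),n=='side')])
q=np.vstack(a);np.save('q.npy',q)
m=q[:,2]>.05;print('top pts',m.sum(),q[m,:3].mean(0).round(3))
cr=lambda x,y:(245+(x-400+.5)/4-.5,130+(y+.5)/4-.5)
for nm,p,z in(('rimR',(790,374),.035),('rimL',(742,422),.035),('hend',(680,482),.01),('baseTop',(745,342),.035),('baseL',(704,387),.035),('rimtop~',(765,398),.067)): print(nm,unproj(c,cr(*p),z).round(3))
# coarse xy map of max z, 6 mm cells
x0,y0=.38,.03
H={}
for p in q: H.setdefault((int((.54-p[0])/.008),int((.05-p[1])/.008)),[]).append(p[2]*1e3)
for i in range(0,22): print(f'{.54-.008*(i+.5):.3f}',' '.join(f'{max(H[i,j]):3.0f}' if (i,j) in H else '  .' for j in range(0,26)))
E
```

```text
top 215 [ 0.365 -0.163  0.012] [0.543 0.038 0.072]
side 250 [ 0.361 -0.165  0.012] [ 0.478 -0.094  0.066]
top pts 200 [ 0.447 -0.142  0.059]
rimR [ 0.451 -0.185  0.035]
rimL [ 0.409 -0.145  0.035]
hend [ 0.358 -0.094  0.01 ]
baseTop [ 0.477 -0.146  0.035]
baseL [ 0.438 -0.112  0.035]
rimtop~ [ 0.428 -0.162  0.067]
0.536   .   .   .   .   .   .  12   .   .   .   .   .   .   .  13   .  13   .   .   .   .   .   .   .   .   .
0.528   .   .  13   .   .   .   .   .   .   .   .   .   .   .   .   .   .   .   .   .   .   .   .   .   .   .
0.520   .   .   .   .   .   .   .   .   .   .   .   .   .   .   .   .   .   .   .   .   .   .   .   .   .   .
0.512   .   .   .   .   .   .   .   .   .   .   .   .   .   .   .   .   .   .   .   .   .   .   .   .   .   .
0.504   .   .   .   .   .   .   .   .   .   .   .   .   .   .   .   .   .   .   .   .   .   .   .   .   .   .
0.496   .   .   .   .   .   .   .   .   .   .   .   .   .   .   .   .   .   .   .   .   .   .   .   .   .   .
0.488   .   .   .   .   .   .   .   .   .   .   .   .   .   .   .   .   .   .   .   .   .   .   .   .   .   .
0.480   .   . 
[... 935 characters left out ...]
   .   .   .   .   .   .  48  55  55   .
0.408   .   .   .   .   .   .   .   .   .   .   .   .   .   .   .   .   .   .   .   .   .   .  33  48  25   .
0.400   .   .   .   .   .   .   .   .   .   .   .   .   .   .   .   .   .  13   .   .   .  24  26  29   .   .
0.392   .   .   .   .   .   .   .   .   .   .   .   .   .   .   .   .   .   .   .   .  27  24  21   .   .   .
0.384   .   .   .   .   .   .   .   .   .   .   .   .   .   .   .   .   .   .   .   .  21  12   .   .   .   .
0.376   .   .   .   .   .   .   .   .   .   .   .   .   .   .   .   .   .   .   .  23  14   .   .   .   .   .
0.368   .   .   .   .   .   .   .   .   .   .   .   .   .   .   .   .   .   .  21  19   .   .   .   .   .   .
```

```bash
python3 - <<'E'
from h import *
from scipy.optimize import least_squares
c=load('top');s=load('side');Q=[]
for k in(c,s):
    W=cloud(k); m=(W[...,2]>.042)&(W[...,2]<.08)&(W[...,0]>.40)&(W[...,0]<.52)&(W[...,1]>-.21)&(W[...,1]<-.09); Q.append(W[m]);print(len(W[m]))
q=np.vstack(Q)
def f(p):
    n=np.array([np.cos(p[0]),np.sin(p[0])]) # y_cup
    d=q[:,:2]@n-p[1]; return np.hypot(d,q[:,2]-.0325)-p[2]
r=least_squares(f,[-.76,0.45,.033],loss='soft_l1',f_scale=.003);p=r.x;print(p,np.std(r.fun))
n=np.array([np.cos(p[0]),np.sin(p[0])]);z=np.array([n[1],-n[0]]) # z_cup
if z[0]>0:z=-z
for k,qq in zip('ts',Q):
    A=qq[:,:2]@z; print(k,'axial',np.percentile(A,[0,3,20,50,80,97,100]).round(3))
print('ycup',n,'zcup',z)
for b in(.04,.36,): pass
cr=lambda x,y:(260+(x+.5)/4-.5,150+(y+.5)/4-.5)
for nm,P,zz in(('small bowl',(265,442),.031),('small hend',(160,450),.03)):print(nm,unproj(s,cr(*P),zz).round(3))
cr=lambda x,y:(330+(x+.5)/7.18-.5,180+(y+.5)/7.18-.5)
t0=c
print('small0 bowl',unproj(c,cr(262,227),.031).round(3),'hend',unproj(c,cr(63,282),.03).round(3))
# crop of top view image around cups for color
cr=lambda x,y:(245+(x-400+.5)/4-.5,130+(y+.5)/4-.5)
for P in((790,374),(742,422),(745,342),(704,387)): 
    w=unproj(c,cr(*P),.033)[:2]; print((w@n-p[1]).round(3),(w@z).round(3))
E
```

```text
188
82
[-0.63278255  0.44439928  0.02982819] 0.0035773610537444553
t axial [-0.171 -0.169 -0.162 -0.149 -0.139 -0.132 -0.128]
s axial [-0.164 -0.162 -0.156 -0.144 -0.134 -0.127 -0.126]
ycup [ 0.80638506 -0.59139085] zcup [-0.59139085 -0.80638506]
small bowl [ 0.505 -0.259  0.031]
small hend [ 0.424 -0.25   0.03 ]
small0 bowl [ 0.495 -0.267  0.031] hend [ 0.466 -0.172  0.03 ]
0.029 -0.117
-0.029 -0.125
0.027 -0.165
-0.025 -0.169
```

```bash
python3 -c "
from h import *
plan((.456,-.1305,.35),(.456,-.1305,.212),yaw=.841)"
```

```text
pos [ 0.3686 -0.3228  0.4087] yaw -0.0957 t 7.78 tilt [-0.0002  0.0003] gap 0.6281810706150323 F [-0.1 -0.5 -0.2]
(0.456, -0.1305, 0.35) -> [  68.7 -199.8   58.8]
(0.456, -0.1305, 0.212) -> [  68.7 -199.7  196.8]
turn -0.937
```

arm_command --increments '[[[4,-12,0],-0.1,95],[[11,-32,5],-0.2,95],[[20,-58,15],-0.3,95],[[30,-86,25],-0.4,95],[[40,-114,35],-0.5,95],[[50,-142,45],-0.6,95],[[58,-168,55],-0.7,95],[[64,-185,59],-0.8,95],[[68,-195,59],-0.88,95],[[69,-200,59],-0.937,95],[[69,-200,70],-0.937,95],[[69,-200,90],-0.937,95],[[69,-200,110],-0.937,95],[[69,-200,130],-0.937,95],[[69,-200,150],-0.937,95],[[69,-200,165],-0.937,95],[[69,-200,180],-0.937,95],[[69,-200,190],-0.937,95],[[69,-200,197],-0.937,95],[[69,-200,197],-0.937,95]]'

```text
time: 9.45
tool_pos: [0.4563, -0.1307, 0.2109]
tcp_rot: [-0.001, 0.913, 0.408, -0.001]
force: [0.4, -0.1, -0.2]
finger_gap: 0.999
grip_force: 0.0
```

arm_command --increments '[[[0,0,0],0,85],[[0,0,0],0,75],[[0,0,0],0,65],[[0,0,0],0,55],[[0,0,0],0,50],[[0,0,0],0,50],[[0,0,0],0,50],[[0,0,0],0,50],[[0,0,0],0,50]]'

```text
time: 10.2
tool_pos: [0.4565, -0.1312, 0.2119]
tcp_rot: [0.0, 0.913, 0.408, 0.0]
force: [0.8, -0.3, 4.8]
finger_gap: 0.613
grip_force: 29.8
```

```bash
python3 - <<'E'
from h import *
z=np.array([-.667,-.745,0]);o=manip.get_obs()['tool_pos']
plan(o-z*.01)
s=grab('side');W=cloud(s)
m=(W[...,2]>.012)&(W[...,2]<.08)&(W[...,0]>.36)&(W[...,0]<.5)&(W[...,1]>-.21)&(W[...,1]<-.09);q=W[m];A=q[:,:2]@z[:2];print(len(q),np.percentile(A,[1,50,99]),'pad axial',o@z)
E
```

```text
pos [ 0.4565 -0.1312  0.2119] yaw 0.8407 t 10.2 tilt [ 0.0006 -0.0003] gap 0.6131802585102589 F [ 0.8 -0.3  4.8]
[ 0.46320051 -0.1237693   0.21192188] -> [10.  0.  0.]
425 [-0.21477946 -0.19438747 -0.1384947 ] pad axial -0.20674747304243896
```

arm_command --increments '[[[1,0,0.5],0,50],[[3,0,0.5],0,50],[[5.5,0,0.5],0,50],[[8,0,0.5],0,50],[[11,0,0.5],0,50],[[14,0,0.5],0,50],[[17,0,1],0,50]]'

```text
time: 10.83
tool_pos: [0.4678, -0.1184, 0.2108]
tcp_rot: [-0.0, 0.913, 0.408, -0.0]
force: [-2.3, -1.0, 6.0]
finger_gap: 0.609
grip_force: 29.5
```

```bash
python3 - <<'E'
from h import *
plan()
z=np.array([-.667,-.745,0]);n=np.array([.745,-.667,0])
s=grab('side');W=cloud(s);o=manip.get_obs()['tool_pos']
m=(W[...,2]>.012)&(W[...,2]<.095)&(W[...,0]>.34)&(W[...,0]<.53)&(W[...,1]>-.21)&(W[...,1]<-.05)
q=W[m]-np.r_[o[:2],0];a=np.c_[q@z,q@n,q[:,2]]*1e3
# side profile: rows height, cols axial, between fingers; handle side separately
for nm,mm in(('bowl',abs(a[:,1])<25),('handle',a[:,1]<-45)):
    b=a[mm];print(nm,len(b))
    H,_,_=np.histogram2d(b[:,2],b[:,0],[np.arange(10,96,6),np.arange(-50,75,6)])
    for i in range(len(H))[::-1]: print(10+6*i,' '.join(f'{int(v):2d}' if v else ' .' for v in H[i]))
E
```

```text
pos [ 0.4678 -0.1184  0.2108] yaw 0.8407 t 10.83 tilt [-0.0003 -0.0001] gap 0.6093133625681145 F [-2.3 -1.   6. ]
bowl 165
88  .  .  .  .  .  .  .  .  .  .  .  .  .  .  .  .  .  .  .  .
82  .  .  .  .  .  .  .  .  .  .  .  .  .  .  .  .  .  .  .  .
76  .  .  .  .  .  .  .  .  .  .  .  .  .  .  .  .  .  .  .  .
70  .  .  .  .  .  .  .  .  .  .  .  .  .  .  .  .  .  .  .  .
64  .  .  .  .  .  .  .  .  .  .  .  4  4  .  .  .  .  .  .  .
58  .  .  .  .  .  .  .  .  .  2  2  4  1  .  .  .  .  .  .  .
52  .  .  .  .  .  .  .  .  .  5  2  3  1  .  .  .  .  .  .  .
46  .  .  .  .  .  .  .  3  3  4  1  .  .  .  .  .  .  .  .  .
40  .  .  .  .  .  .  4  5  2  2  .  .  .  .  .  .  .  .  .  .
34  .  .  .  .  .  .  3  9  2  .  .  .  .  .  .  .  .  .  .  .
28  .  .  .  .  .  .  .  9  6  .  .  .  .  .  .  .  .  .  .  .
22  .  .  .  .  .  .  .  3 16  2  2  .  .  .  .  .  .  .  .  .
16  .  .  .  .  .  .  .  2 12  4  .  .  1  2  1  2  3  .  .  .
10  .  .  .  .  .  .  .  .  4  7  2  2  2  4  2  3  4  2  .  .
handle 62
88  .  .  .  .  .  .  .  .  .  .  .  .  .  .  .  .  .  .  .  .
82  .  .  .  .  .  .  .  .  .  .  .  .  .  .  .  .  .  .  .  .
76  .  .  .  .  .  .  .  .  .  .  .  .  .  .  .  .  .  .  .  .
70  .  .  .  .  .  .  .  .  .  .  .  .  .  .  .  .  .  .  .  .
64  .  .  .  .  .  .  .  .  .  .  .  .  .  .  .  .  .  .  .  .
58  .  .  .  .  .  .  .  .  .  .  .  .  .  .  .  .  .  .  .  .
52  .  .  .  .  .  .  .  .  .  .  .  .  .  .  .  .  .  .  .  .
46  .  .  .  .  .  .  .  .  .  .  .  .  .  .  .  .  .  .  .  .
40  .  .  .  .  .  .  .  .  .  .  .  .  .  .  .  .  .  .  .  .
34  .  .  .  .  .  .  .  .  .  .  .  .  .  .  1  .  .  .  .  .
28  .  .  .  .  .  .  .  .  .  .  .  .  .  . 13  3  .  .  .  .
22  .  .  .  .  .  .  .  .  .  .  .  .  .  .  7 14  .  .  .  .
16  .  .  .  .  .  .  .  .  .  .  .  .  .  .  5 15  1  .  .  .
10  .  .  .  .  .  .  .  .  .  .  .  .  .  .  .  2  1  .  .  .
```

The profile shows the rim plane leaning about 25°, so the tipping works. I'll continue the arc.

arm_command --increments '[[[2,0,0],0,50],[[5,0,0.5],0,50],[[8,0,1.5],0,50],[[10.5,0,2.5],0,50],[[13,0,4],0,50],[[15.5,0,5.5],0,50],[[18,0,7.5],0,50],[[20,0,9.5],0,50]]'

```text
time: 11.55
tool_pos: [0.4816, -0.1029, 0.2016]
tcp_rot: [0.0, 0.913, 0.408, 0.001]
force: [1.9, 8.4, 14.9]
finger_gap: 0.597
grip_force: 30.0
```

```bash
cat > prof.py <<'E'
from h import *
plan()
z=np.array([-.667,-.745,0]);n=np.array([.745,-.667,0])
s=grab('side');W=cloud(s);o=manip.get_obs()['tool_pos']
m=(W[...,2]>.008)&(W[...,2]<.095)&(W[...,0]>.34)&(W[...,0]<.57)&(W[...,1]>-.21)&(W[...,1]<-.0)
q=W[m]-np.r_[o[:2],0];a=np.c_[q@z,q@n,q[:,2]]*1e3
for nm,mm in(('bowl',abs(a[:,1])<25),('handle',a[:,1]<-45)):
    b=a[mm];print(nm,len(b))
    H,_,_=np.histogram2d(b[:,2],b[:,0],[np.arange(8,80,6),np.arange(-50,75,6)])
    for i in range(len(H))[::-1]: print(8+6*i,' '.join(f'{int(v):2d}' if v else ' .' for v in H[i]))
E
python3 prof.py
```

```text
pos [ 0.4816 -0.1029  0.2016] yaw 0.8403 t 11.55 tilt [0.001  0.0002] gap 0.5967165411591706 F [ 1.9  8.4 14.9]
bowl 218
68  .  .  .  .  .  .  .  .  .  .  .  .  .  .  .  .  .  .  .  .
62  .  .  .  .  .  .  .  .  1  2  .  .  .  .  .  .  .  .  .  .
56  .  .  .  .  .  .  .  . 10  7  1  .  .  .  .  .  .  .  .  .
50  .  .  .  .  .  .  .  2  6  4  1  .  .  .  .  .  .  .  .  .
44  .  .  .  .  .  .  .  5  7  1  3  .  .  .  .  .  .  .  .  .
38  .  .  .  .  .  .  3  7  4  .  .  .  .  .  .  .  1  .  .  .
32  .  .  .  .  .  .  4  6  3  1  .  .  .  .  .  .  1  2  .  .
26  .  .  .  .  .  .  9  4  .  .  .  .  .  .  .  .  4  6  1  .
20  .  .  .  .  .  1  8 12  6  .  .  .  .  1  2  2  5  2  .  .
14  .  .  .  .  .  .  .  5 11 10  4  .  .  1  2  3  2  .  .  .
8  .  .  .  .  .  .  .  .  2 10  7  4  2  2  2  3  1  .  .  .
handle 72
68  .  .  .  .  .  .  .  .  .  .  .  .  .  .  .  .  .  .  .  .
62  .  .  .  .  .  .  .  .  .  .  .  .  .  .  .  .  .  .  .  .
56  .  .  .  .  .  .  .  .  .  .  .  .  .  .  .  .  .  .  .  .
50  .  .  .  .  .  .  .  .  .  .  .  .  .  .  .  .  .  .  .  .
44  .  .  .  .  .  .  .  .  .  .  .  .  .  .  .  .  .  .  .  .
38  .  .  .  .  .  .  .  .  .  .  .  .  .  .  4  3  1  .  .  .
32  .  .  .  .  .  .  .  .  .  .  .  .  .  .  4 14 14  3  .  .
26  .  .  .  .  .  .  .  .  .  .  .  .  .  .  .  1  7  7  .  .
20  .  .  .  .  .  .  .  .  .  .  .  .  .  .  .  .  .  1  .  .
14  .  .  .  .  .  .  .  .  .  .  .  .  .  .  .  .  .  .  .  .
8  .  .  .  .  .  .  .  .  .  .  .  .  .  .  .  .  .  .  .  .
```

arm_command --increments '[[[2,0,0.5],0,50],[[4,0,1],0,50],[[6,0,2],0,50],[[8,0,3.5],0,50],[[9.5,0,5],0,50],[[9.5,0,5],0,50]]'

```text
time: 12.1
tool_pos: [0.4878, -0.0961, 0.196]
tcp_rot: [0.0, 0.913, 0.408, 0.0]
force: [0.1, 3.5, 5.9]
finger_gap: 0.578
grip_force: 28.3
```

arm_command --increments '[[[0,0,0],0,62],[[0,0,0],0,70],[[0,0,0],0,80],[[0,0,0],0,95],[[0,0,0],0,95],[[0,0,0],0,95],[[0,0,0],0,95]]'

```text
time: 12.68
tool_pos: [0.4874, -0.0966, 0.1962]
tcp_rot: [0.0, 0.913, 0.408, -0.0]
force: [-0.5, 0.9, 0.3]
finger_gap: 0.985
grip_force: 0.0
```

```bash
python3 prof.py
```

```text
pos [ 0.4874 -0.0966  0.1962] yaw 0.8407 t 12.68 tilt [ 0.     -0.0001] gap 0.9852499518345732 F [-0.5  0.9  0.3]
bowl 195
68  .  .  .  .  .  .  .  .  .  .  .  .  .  .  .  .  .  .  .  .
62  .  .  .  .  .  .  .  .  .  .  .  .  .  .  .  .  .  .  .  .
56  .  .  .  .  .  .  .  .  .  .  .  .  .  .  .  .  .  .  .  .
50  .  .  .  .  .  .  .  .  .  .  .  .  .  .  .  .  .  .  .  .
44  .  .  .  .  .  .  .  .  .  .  .  .  .  .  .  .  .  .  .  .
38  .  .  .  .  .  3  3  .  .  .  .  .  .  1  1  .  .  .  .  .
32  .  .  .  .  2 14  3  2  .  .  .  .  1  .  4  9  2  .  .  .
26  .  .  .  .  . 10  6  3  .  .  .  .  1  2  6 13  2  .  .  .
20  .  .  .  .  1 12  6  2  .  .  .  .  .  2  3  8  .  .  .  .
14  .  .  .  .  .  6  8  1  .  .  .  .  1  3  6 12  .  .  .  .
8  .  .  .  .  .  7  3  3  2  .  .  .  .  3  6  6  1  .  .  .
handle 152
68  .  .  .  .  .  .  .  1  1  2  3  .  .  .  .  .  .  .  .  .
62  .  .  .  .  .  .  .  1  1  3  4  .  .  .  .  .  .  .  .  .
56  .  .  .  .  .  .  1  1  3  1  4  .  .  .  .  .  .  .  .  .
50  .  .  .  .  .  .  .  1  1  1  3  .  .  .  .  .  .  .  .  .
44  .  .  .  .  .  .  .  1  1  4  3  .  .  .  .  .  .  .  .  .
38  .  .  .  .  .  .  1  .  1  2  2  .  .  1  4  2  4  .  .  .
32  .  .  .  .  .  .  .  1  1  1  3  1  6  7 10  6  .  .  .  .
26  .  .  .  .  .  .  1  .  1  .  .  .  .  .  .  .  .  .  .  .
20  .  .  .  .  .  .  .  .  .  1  .  .  .  .  .  .  .  .  .  .
14  .  .  .  .  .  .  .  .  1  2  3  .  .  .  .  .  .  .  .  .
8  .  .  .  .  .  .  .  .  2  2  1  .  .  .  .  .  .  .  .  .
```

The cup now stands upright: the rim is level at about 38 mm and the handle is at rim height. I'll lift off, retreat and measure.

arm_command --increments '[[[0,0,-5],0,95],[[0,0,-15],0,95],[[0,0,-35],0,95],[[0,0,-60],0,95],[[0,0,-85],0,95],[[0,0,-110],0,90],[[5,10,-135],0,80],[[10,25,-155],0,60],[[15,45,-175],0,60],[[20,65,-190],0,60],[[25,90,-195],0.05,60],[[30,115,-195],0.1,60],[[30,140,-195],0.2,60],[[30,165,-195],0.3,60],[[30,190,-195],0.4,60],[[30,210,-195],0.5,60],[[30,225,-195],0.6,60],[[30,230,-195],0.6,60],[[30,230,-195],0.6,60]]'

```text
time: 14.32
tool_pos: [0.6789, -0.228, 0.3915]
tcp_rot: [0.0, 0.993, 0.121, -0.0]
force: [-0.6, -0.3, 0.1]
finger_gap: 0.633
grip_force: 0.0
```

```bash
python3 - <<'E'
from h import *
from scipy.optimize import least_squares
plan()
s=grab('side');c=grab('top')
for nm,k in(('t',c),('s',s)):
    W=cloud(k); m=(W[...,2]>.03)&(W[...,2]<.046)&(W[...,0]>.38)&(W[...,0]<.57)&(W[...,1]>-.18)&(W[...,1]<.04)
    q=W[m][:,:2]; print(nm,len(q),q.min(0).round(3),q.max(0).round(3))
    if len(q)<10: continue
    def f(p):
        d=np.array([np.cos(p[2]),np.sin(p[2])]);r=q-p[:2];a=-r@d;b=r@np.array([-d[1],d[0]])
        ring=np.abs(np.hypot(r[:,0],r[:,1])-.032); st=np.hypot(np.maximum(np.maximum(.034-a,a-.1085),0),np.maximum(abs(b)-.006,0))
        return np.minimum(ring,st)
    best=min((least_squares(f,[x,y,t],loss='soft_l1',f_scale=.003) for t in(-1.1,-.8,-.5) for x,y in((.48,-.105),(.47,-.12))),key=lambda r:r.cost)
    print(best.x.round(4),best.cost, f(best.x).mean())
    u,v=proj(k,[*best.x[:2],.04])[0];print('px',u,v)
cv2.imwrite('pics/last.png',np.hstack([cv2.resize(s['frame'][190:290,270:370],(400,400),interpolation=cv2.INTER_CUBIC),cv2.resize(c['frame'][170:270,275:375],(400,400),interpolation=cv2.INTER_CUBIC)]))
E
```

```text
pos [ 0.6789 -0.228   0.3915] yaw 0.2433 t 14.32 tilt [-0.0001 -0.0001] gap 0.6327700507522523 F [-0.6 -0.3  0.1]Traceback (most recent call last):
  File "<stdin>", line 7, in <module>
    return umr_minimum(a, axis, None, out, keepdims, initial, where)
ValueError: zero-size array to reduction operation minimum which has no identity
```

arm_command --increments '[[[-10,2,-5],0.02,60],[[-30,5,-10],0.06,60],[[-55,10,-10],0.1,60],[[-80,15,-10],0.15,60],[[-105,18,-10],0.2,60],[[-130,20,-10],0.25,60],[[-155,22,-10],0.3,60],[[-180,24,-10],0.34,60],[[-205,26,-10],0.34,60],[[-230,30,-10],0.34,60],[[-255,30,-10],0.34,60],[[-275,30,-10],0.34,60],[[-290,30,-10],0.34,60],[[-296,30,-10],0.34,60],[[-296,30,-10],0.34,60]]'

```text
time: 15.67
tool_pos: [0.3975, -0.3272, 0.4019]
tcp_rot: [0.0, 0.999, -0.05, 0.0]
force: [0.2, -0.0, 1.2]
finger_gap: 0.631
grip_force: 0.0
```

```bash
cat > fit.py <<'E'
from h import *
from scipy.optimize import least_squares
plan()
s=grab('side');c=grab('top')
import sys;x0,y0,t0=map(float,sys.argv[1:4])
for nm,k in(('t',c),('s',s)):
    W=cloud(k); m=(W[...,2]>.03)&(W[...,2]<.046)&(np.hypot(W[...,0]-x0,W[...,1]-y0)<.13)&(W[...,1]>-.2)
    q=W[m][:,:2]; print(nm,len(q))
    if len(q)<10: continue
    def f(p):
        d=np.array([np.cos(p[2]),np.sin(p[2])]);r=q-p[:2];a=-r@d;b=r@np.array([-d[1],d[0]])
        ring=np.abs(np.hypot(r[:,0],r[:,1])-.032); st=np.hypot(np.maximum(np.maximum(.034-a,a-.1085),0),np.maximum(abs(b)-.006,0))
        return np.minimum(ring,st)
    best=min((least_squares(f,[x0+dx,y0,t0+t],loss='soft_l1',f_scale=.003) for t in(-.3,0,.3) for dx in(-.01,.01)),key=lambda r:r.cost)
    print(best.x.round(4),best.cost, f(best.x).mean())
    print('px',proj(k,[*best.x[:2],.04])[0])
E
python3 fit.py .48 -.105 -.8; python3 -c "
from h import *
s=load('side');c=load('top')
cv2.imwrite('pics/last.png',np.hstack([cv2.resize(s['frame'][190:290,270:370],(400,400),interpolation=cv2.INTER_CUBIC),cv2.resize(c['frame'][170:270,275:375],(400,400),interpolation=cv2.INTER_CUBIC)]))"
```

```text
pos [ 0.3975 -0.3272  0.4019] yaw -0.1 t 15.67 tilt [ 0.0005 -0.0007] gap 0.6307504006281407 F [ 0.2 -0.   1.2]
t 139
[ 0.4776 -0.1062 -0.4593] 0.002138749613426751 0.005718930936633696
px [319.31149183 214.61655999]
s 139
[ 0.4784 -0.1066 -0.4247] 0.00015594272920558085 0.0010780224440701106
px [307.59377842 234.13060257]
```

```bash
python3 -c "
from h import *
plan((.410,-.0749,.35),(.410,-.0749,.209),yaw=-.435)"
```

```text
pos [ 0.3988 -0.3271  0.4016] yaw -0.0992 t 15.77 tilt [ 0.0006 -0.0005] gap 0.6324871051327324 F [ 0.5 -1.3 -0.1]
(0.41, -0.0749, 0.35) -> [ -13.9 -252.1   51.4]
(0.41, -0.0749, 0.209) -> [ -14.  -252.1  192.4]
turn 0.336
```

arm_command --increments '[[[0,-10,0],0.02,50],[[-2,-28,0],0.05,50],[[-3,-52,0],0.09,50],[[-5,-80,5],0.13,50],[[-6,-108,10],0.17,50],[[-8,-136,18],0.21,50],[[-10,-164,26],0.25,50],[[-11,-192,34],0.28,50],[[-12,-218,42],0.31,50],[[-13,-238,51],0.33,50],[[-14,-248,65],0.336,50],[[-14,-252,82],0.336,50],[[-14,-252,102],0.336,50],[[-14,-252,124],0.336,50],[[-14,-252,146],0.336,50],[[-14,-252,164],0.336,50],[[-14,-252,178],0.336,50],[[-14,-252,187],0.336,50],[[-14,-252,192],0.336,50],[[-14,-252,192],0.336,50]]'

```text
time: 17.43
tool_pos: [0.41, -0.0747, 0.2083]
tcp_rot: [-0.0, 0.977, -0.215, -0.001]
force: [-0.2, 0.2, -0.2]
finger_gap: 0.522
grip_force: 0.0
```

arm_command --increments '[[[0,0,0],0,40],[[0,0,0],0,30],[[0,0,0],0,20],[[0,0,0],0,12],[[0,0,0],0,5],[[0,0,0],0,5],[[0,0,0],0,5],[[0,0,0],0,5],[[0,0,0],0,5],[[0,0,0],0,5]]'

```text
time: 18.27
tool_pos: [0.4095, -0.0751, 0.2092]
tcp_rot: [0.0, 0.976, -0.216, -0.0]
force: [-0.9, 0.6, 0.6]
finger_gap: 0.134
grip_force: 30.0
```

```bash
python3 fit.py .478 -.1065 -.43; python3 -c "
from h import *
plan((.4838,.1304,.209),(.4838-.02,.1304-.06,.209),yaw=-.096)"
```

```text
pos [ 0.4095 -0.0751  0.2092] yaw -0.4353 t 18.27 tilt [-0.     -0.0001] gap 0.13361606332551237 F [-0.9  0.6  0.6]
t 40
[ 0.4771 -0.1073 -0.13  ] 0.0015483022740194678 0.014340540265781205
px [319.63539987 214.78850598]
s 158
[ 0.4781 -0.1074 -0.3506] 0.00038526074910661605 0.0018190766228588114
px [307.55979672 234.25820432]
pos [ 0.4095 -0.0751  0.2092] yaw -0.4352 t 18.37 tilt [-0.0001 -0.    ] gap 0.13264719781193296 F [0.  0.4 1.7]
(0.4838, 0.1304, 0.209) -> [-1.930e+01 -2.177e+02  2.000e-01]
(0.4638, 0.07039999999999999, 0.209) -> [ -12.1 -154.8    0.2]
turn -0.339
```

arm_command --increments '[[[0,-1,0],0,5],[[0,-3,0],0,5],[[0,-6,0],-0.01,5],[[-1,-11,0],-0.02,5],[[-1,-16,0],-0.03,5],[[-2,-22,0],-0.04,5],[[-2,-28,0],-0.05,5],[[-3,-34,0],-0.06,5],[[-3,-40,0],-0.07,5],[[-4,-46,0],-0.08,5],[[-4,-52,0],-0.09,5],[[-5,-58,0],-0.1,5],[[-5,-64,0],-0.11,5],[[-6,-70,0],-0.12,5],[[-6,-76,0],-0.13,5],[[-7,-82,0],-0.14,5],[[-7,-87,0],-0.15,5],[[-8,-90,0],-0.16,5],[[-8,-92,0],-0.165,5],[[-8,-92,0],-0.165,5]]'

```text
time: 20.03
tool_pos: [0.4411, 0.012, 0.2092]
tcp_rot: [0.0, 0.991, -0.134, 0.0]
force: [-0.5, 0.3, 0.7]
finger_gap: 0.138
grip_force: 30.0
```

```bash
python3 fit.py .513 -.018 -.27; python3 -c "
from h import *
plan((.4838,.1304,.209),yaw=-.096)"
```

```text
pos [0.4411 0.012  0.2092] yaw -0.2694 t 20.03 tilt [ 0.     -0.0001] gap 0.13806540325256728 F [-0.5  0.3  0.7]
t 32
[ 0.5135 -0.0072  0.03  ] 1.7001212640684705e-05 0.0009024000670643423
px [290.67458194 203.45921809]
s 136
[ 0.5144 -0.0092 -0.173 ] 0.0003718766616907484 0.0019223740780297154
px [312.00365956 219.68276688]
pos [0.4411 0.0117 0.2092] yaw -0.2702 t 20.13 tilt [ 0.     -0.0001] gap 0.1326322247164893 F [ 0.4  0.5 -0.1]
(0.4838, 0.1304, 0.209) -> [   9.5 -125.8    0.2]
turn -0.174
```

arm_command --increments '[[[0,-1,0],0,5],[[0,-4,0],0,5],[[1,-9,0],-0.01,5],[[1,-15,0],-0.02,5],[[2,-22,0],-0.03,5],[[2,-30,0],-0.04,5],[[3,-38,0],-0.05,5],[[3,-46,0],-0.06,5],[[4,-54,0],-0.07,5],[[5,-62,0],-0.08,5],[[5,-70,0],-0.09,5],[[6,-78,0],-0.1,5],[[6,-86,0],-0.11,5],[[7,-94,0],-0.12,5],[[7,-102,0],-0.135,5],[[8,-110,0],-0.15,5],[[8,-117,0],-0.16,5],[[9,-122,0],-0.17,5],[[9,-125,0],-0.174,5],[[9,-126,0],-0.174,5]]'

```text
time: 21.8
tool_pos: [0.4835, 0.1311, 0.2092]
tcp_rot: [0.0, 0.999, -0.048, 0.0]
force: [-0.1, -0.4, 0.1]
finger_gap: 0.14
grip_force: 30.0
```

arm_command --increments '[[[0,0,0],0,5],[[0,0,0],0,20],[[0,0,0],0,30],[[0,0,0],0,40],[[0,0,0],0,40],[[0,0,0],0,40]]'

```text
time: 22.3
tool_pos: [0.4834, 0.1306, 0.2092]
tcp_rot: [0.0, 0.999, -0.048, -0.0]
force: [0.5, 0.8, -0.4]
finger_gap: 0.401
grip_force: 0.0
```

arm_command --increments '[[[0,0,-5],0,40],[[0,0,-15],0,40],[[0,0,-30],0,40],[[0,0,-50],0,40],[[-2,5,-75],0,60],[[-5,15,-100],0,60],[[-10,35,-120],0,60],[[-15,60,-140],0,60],[[-20,90,-150],0,60],[[-20,120,-155],0,60],[[-20,150,-155],0,60],[[-20,180,-155],0,60],[[-20,210,-155],0,60],[[-20,235,-155],0,60],[[-20,250,-155],0,60],[[-20,255,-155],0,60],[[-20,255,-155],0,60]]'

```text
time: 23.72
tool_pos: [0.4387, -0.1218, 0.3648]
tcp_rot: [0.0, 0.999, -0.049, 0.0]
force: [-0.7, 0.3, -0.1]
finger_gap: 0.63
grip_force: 0.0
```

```bash
python3 fit.py .558 .123 -.096; python3 - <<'E'
from h import *
# post & rider from current frames
s=load('side');c=load('top')
for nm,k in(('t',c),('s',s)):
    W=cloud(k);m=(W[...,2]>.165)&(W[...,2]<.185)&(W[...,0]>.57)&(W[...,0]<.63)&(W[...,1]>-.08)&(W[...,1]<-.02)&(k['frame'].max(-1)<70);q=W[m];print('post',nm,len(q),q.mean(0).round(4),q.min(0).round(3),q.max(0).round(3))
a=cv2.resize(c['frame'][145:215,235:315],(800,700),interpolation=cv2.INTER_CUBIC)
np.save('c_after.npy',c['frame'])
E
```

```text
pos [ 0.4387 -0.1218  0.3648] yaw -0.098 t 23.72 tilt [ 0.0006 -0.0003] gap 0.629971744033188 F [-0.7  0.3 -0.1]
t 122
[ 0.5586  0.1248 -0.0867] 2.1971292658149895e-05 0.0003336194825850439
px [252.68350856 189.42553728]
s 146
[ 0.614   0.1033 -0.2347] 0.006239743463090161 0.016597917989997043
px [330.89527041 203.62322431]
post t 30 [ 0.6033 -0.0458  0.1765] [ 0.595 -0.054  0.166] [ 0.611 -0.038  0.184]
post s 20 [ 0.6039 -0.0521  0.1722] [ 0.596 -0.058  0.167] [ 0.612 -0.041  0.177]
```

The cup is released at (0.5586, 0.1248), against a spout at (0.558, 0.123). Next I'll refine the rider mark and plan the post grasp.

```bash
python3 - <<'E'
from h import *
c=load('top');g=c['frame'].astype(int).max(-1)
print('cols 281..297'); 
for v in range(168,190): print(v,' '.join(f'{x:3d}' for x in g[v,270:314]))
plan((.6035,-.047,.40),(.6035,-.047,.333),yaw=-.096)
E
```

```text
cols 281..297
168  55  56  55  54  54  56  54 104 114 114 115 115 116 117 118 117 118 118 118 119 119 119 118 117 117 116 116 120 115 104  84  56  47  32  61 107 122 130 131 130 130 128 127 127
169  58  57  52  43  44  48  72 106 114 114 114 115 113 114 117 115 118 115 116 118 117 117 118 119 118 119 119 114 102  84  49  27  19  22  15  59 110 126 130 131 127 131 129 129
170  60  58  43  31  30  42  67  85 110 116 117 116 117 115 115 116 114 117 115 116 116 115 116 118 117 118 117 114  95  54  25  21  25  20  20  14  77 100 125 129 128 129 128 129
171  58  55  39  28  25  47  50  47 106 118 120 117 118 120 116 118 118 117 118 117 117 117 115 116 117 115 116 116  80  29  19  26  25  23  21  10  21  69 119 130 129 130 129 129
172  57  57  42  26  39  51  54  41 106 117 118 117 117 120 118 118 118 119 119 119 120 117 118 118 117 117 117 116  70  21   8  20  24  23  18  10   4  67 120 128 129 128 128 128
173  55  58  52  41  47  43  45  44 105 117 117 118 120 118 119 118 121 120 120 120 119 120 119 118 120 120 119 118  73  26   9  11  14   8   9   5   5  80 123 130 129 129 128 127
174  6
[... 2390 characters left out ...]
 44  47  48  49  45  37  34  35  43  45  48  47  48  48  45  48  48  58  62  89  75  89  93  93  95  93 119 132 117 107 129
188 149 149 140 129 127 126 123 124 122 118 115 113  94  89  89  93  96  61  45  47  44  46  45  49  48  49  49  48  47  50  50  48  49  48  48  51  51  52  51  87  94  69  51 112
189 149 151 133 128 126 126 125 125 123 121 115 113 112 110 110 114 118  97  89  88  88  90  90  93  92  95  95  62  51  48  52  50  50  48  49  52  51  49  49  49  49  50  50 112
pos [ 0.4389 -0.1206  0.3646] yaw -0.0963 t 23.82 tilt [ 0.0003 -0.    ] gap 0.6306260175853667 F [-0.1 -0.1 -0.5]
(0.6035, -0.047, 0.4) -> [156.8 -89.1 -35.4]
(0.6035, -0.047, 0.333) -> [156.8 -89.1  31.6]
turn -0.0
```

arm_command --increments '[[[0,0,-12],0,60],[[5,-3,-30],0,60],[[18,-10,-36],0,60],[[36,-20,-36],0,60],[[55,-31,-36],0,60],[[74,-42,-36],0,60],[[93,-53,-36],0,60],[[112,-64,-36],0,60],[[130,-74,-36],0,60],[[145,-83,-36],0,60],[[154,-88,-36],0,60],[[157,-89,-36],0,60],[[157,-89,-36],0,60],[[157,-89,-28],0,60],[[157,-89,-15],0,60],[[157,-89,0],0,60],[[157,-89,14],0,60],[[157,-89,25],0,60],[[157,-89,31],0,60],[[157,-89,31],0,60]]'

```text
time: 25.48
tool_pos: [0.6034, -0.0479, 0.3319]
tcp_rot: [-0.0, 0.999, -0.048, -0.001]
force: [-0.4, -0.3, 0.2]
finger_gap: 0.628
grip_force: 0.0
```

arm_command --increments '[[[0,0,0],0,50],[[0,0,0],0,40],[[0,0,0],0,30],[[0,0,0],0,22],[[0,0,0],0,12],[[0,0,0],0,12],[[0,0,0],0,12],[[0,0,0],0,12],[[0,0,0],0,12]]'

```text
time: 26.23
tool_pos: [0.6039, -0.0472, 0.3334]
tcp_rot: [-0.0, 0.999, -0.048, 0.0]
force: [0.6, 4.9, 1.6]
finger_gap: 0.203
grip_force: 30.0
```

```bash
python3 - <<'E'
from h import *
o=manip.get_obs()['tool_pos'];p=np.array([.60815,.118407]);u=np.array([.0958,.9954])
plan();print('tcp y in disp',(o[:2]-p)@u)
E
```

```text
pos [ 0.6039 -0.0472  0.3334] yaw -0.0961 t 26.23 tilt [0.0003 0.0007] gap 0.2033292112409739 F [0.6 4.9 1.6]
tcp y in disp -0.16526221195399715
```

arm_command --increments '[[[0,1,0],0,12],[[0,4,0],0,12],[[0,8,0],0,12],[[0,13,0],0,12],[[0,18,0],0,12],[[0,23,0],0,12],[[0,28,0],0,12],[[0,33,0],0,12],[[0,37,0],0,12],[[0,40,0],0,12],[[0,42,0],0,12],[[0,42,0],0,12],[[0,42,0],0,12]]'

```text
time: 27.32
tool_pos: [0.5997, -0.0886, 0.3334]
tcp_rot: [-0.001, 0.999, -0.048, -0.0]
force: [-0.9, 9.3, 3.7]
finger_gap: 0.207
grip_force: 30.0
```

```bash
python3 - <<'E'
from h import *
o=manip.get_obs()['tool_pos'];p=np.array([.60815,.118407]);u=np.array([.0958,.9954])
plan();print('tcp y in disp',(o[:2]-p)@u)
c=grab('top');s=grab('side')
b=cv2.resize(s['frame'][170:215,308:353],(400,400),interpolation=cv2.INTER_CUBIC)
a=cv2.resize(c['frame'][160:200,265:305],(400,400),interpolation=cv2.INTER_CUBIC)
cv2.imwrite('pics/h.png',np.hstack([a,b]))
E
```

```text
pos [ 0.5997 -0.0886  0.3334] yaw -0.0963 t 27.32 tilt [-0.0004  0.0016] gap 0.20660283586520362 F [-0.9  9.3  3.7]
tcp y in disp -0.2069036501590979
```

View pics/h.png

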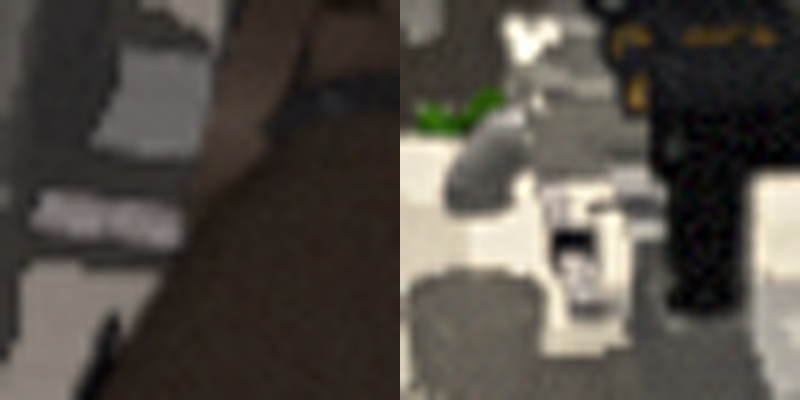

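The right crop shows the pointer tongue at (600,207), not yet level with the rider at (575,238). The arm blocks the top view of them. I'll work out the gap from the side camera.

```bash
python3 - <<'E'
from h import *
s=load('side');p=np.array([.60815,.118407]);u=np.array([.0958,.9954]);x=np.array([.9954,-.0958])
g=s['frame'].astype(int).max(-1)
print('cols 322..345')
for v in range(188,206): print(v,' '.join(f'{k:3d}' for k in g[v,322:346]))
def W(xd,yd,z): return [*(p+xd*x+yd*u),z]
for nm,P in(('ptr@-116.6',[W(k,-.1166,.132) for k in(-.005,-.012,-.020)]),('ptr@-124.8',[W(-.015,-.1248,.132)]),('ridge -124.8 z128/132',[W(-.026,-.1248,.128),W(-.026,-.1248,.132)]),('rider near top edge -130.8,far -118.8 z.126',[W(-.026,-.1308,.126),W(-.026,-.1188,.126)]),('rail end top',[W(-.026,-.174,.12)]),('rider front bottom',[W(-.026,-.1308,.112)])): print(nm,proj(s,P).round(1).tolist())
E
```

```text
cols 322..345
188 103 105 106 105 109 108 110 110 104 120 116 116 120 106  32  12  15   6  16  17  17  19   8  21
189 175 119  99  98  96 111 109 114 119 142 174 181 181 165  67  16   3  14  18   9  21  12   8  14
190 245 152 130 139 152 173 176 177 191 182 181 176 179 171 115  72  20  18  16  12  17   8   8  16
191 243 169 202 206 213 242 250 249 244 237 167 160 160 157 142 131  38  19  12  13   9  16  13  12
192 242 207 195 193 178 220 242 222 186 176 125  95  80  85  96 113  34  17  14  14  24  18  10  16
193 245 235 169 189 181 232 235 133 124 153 139  78  77  72  77  68  21  12  16   9  19  15  15   6
194 245 236 166 181 168 220 233 191 216 250 242 147 113 109 108  83  25  11   0  13  18  14  15  18
195 242 239 178 135 121 147 151 141 206 250 240 180 185 185 177 134  37   6  23  22   7  20  13  12
196 240 242 185  59  21  30  32  70 177 247 236 201 182 165 159 118  37   5  20   8   6  15   4  17
197 241 244 186  39  24  29  27  64 171 246 243 232 128  82  83  61  22  15  10  23   8  22  12  23
198 241 241 184  67 108 123 103  84 170 244 242 234 118  71  74  55  26  12  15  20  1
[... 299 characters left out ...]
12  18  10  35
202  88 112 190 240 187 182 184 174 186 204 199 179  76  75 101  85  50  18  14   9  17   8  11  28
203  93  94 157 244 205 159 184 165 160 166 165 162  74  70  86  74  22  16   2  21  26  17   8  24
204 105  99 167 245 202 109 103  91  97 121 141 146  74  68  80  86  32  20  15  16  18  17  25  37
205 105  99 173 247 219 131 108 101 110 140 157 128  75  70  77  92  81  71  52  43  37  47  48  65
ptr@-116.6 [[332.2, 193.1], [330.3, 193.2], [328.1, 193.3]]
ptr@-124.8 [[329.8, 194.2]]
ridge -124.8 z128/132 [[326.7, 195.4], [326.7, 194.4]]
rider near top edge -130.8,far -118.8 z.126 [[327.0, 196.6], [326.5, 195.2]]
rail end top [[328.8, 203.4]]
rider front bottom [[327.0, 200.2]]
```

arm_command --increments '[[[0,1,0],0,12],[[0,3,0],0,12],[[0,5,0],0,12],[[0,7,0],0,12],[[0,8,0],0,12],[[0,8,0],0,12],[[0,8,0],0,12],[[0,8,0],0,12],[[0,8,0],0,12],[[0,8,0],0,12]]'

```text
time: 28.25
tool_pos: [0.5989, -0.0964, 0.3334]
tcp_rot: [-0.001, 0.999, -0.048, -0.0]
force: [-0.8, 9.6, 3.8]
finger_gap: 0.201
grip_force: 30.0
```

```bash
python3 - <<'E'
from h import *
p=np.array([.60815,.118407]);u=np.array([.0958,.9954]);F=[]
for i in range(4):
    s=grab('side');o=manip.get_obs();F.append(o['force'])
print('tcp y',(o['tool_pos'][:2]-p)@u,np.mean(F,0)@np.r_[u,0],o['grip_force'])
g=s['frame'].astype(int).max(-1)
for v in range(190,199): print(v,' '.join(f'{k:3d}' for k in g[v,322:340]))
W=cloud(s);m=(W[...,2]>.036)&(W[...,2]<.044)&(W[...,0]>.45)&(W[...,0]<.6)&(W[...,1]>.06)&(W[...,1]<.18);q=W[m];print(len(q),q.min(0),q.max(0))
E
```

```text
tcp y -0.2146777555351935 10.152986329030815 30.001605950819794
190 245 152 130 135 155 173 173 180 188 180 180 178 178 168  85  31  11  16
191 244 172 198 204 217 240 249 248 249 244 178 175 173 160 116  98  36  16
192 242 206 195 196 180 217 246 241 243 239 173 162 155 144 147 157  63  15
193 246 234 169 189 178 234 243 196 187 169 105 103  83  77  89 114  55  22
194 244 236 166 184 169 221 223 111 122 154 139 101  83  60  64  72  52  13
195 242 241 180 137 121 144 139 109 204 253 243 173 151 114 112 106  50  25
196 241 242 185  54  21  34  29  67 179 248 241 199 187 181 188 171  71  23
197 243 244 186  39  27  29  28  64 170 247 243 231 144 156 166 153  58  13
198 241 240 186  61 108 124 100  82 169 246 243 235 114  79  83  81  39  12
52 [0.45054634 0.08598632 0.03605331] [0.59096213 0.15679778 0.04257711]
```

```bash
python3 -c "
from bench import manip
print(manip.close_job())"
```

```text
the job is handed in; nothing more can be done
None
```

I handed the job in at about 28 s with the cup under the spout and the post held at the mark, but the cup slipped from the grip on the first carry and shifted the small cup by roughly 25 mm (limit 40 mm). I stood the large cup up again and slid it into place, with its bowl about 2 mm from the estimated spout centre. The pointer is within about 1–2 mm of the ridge by the tool position and side-camera pixels, the grip on the post reads 30 N, and no verdict came back.

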